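# Lock a headset hanger into the desk socket of a radio station

### The arm

A 6-joint arm with a two-finger parallel gripper is mounted at the origin on the work surface. World frame = base frame: x ahead of the robot, y to its left, z up, the work surface at z = 0. Lengths are in m, angles in rad, forces in N, time in s.
With the tool pointing down it reaches from about 0.275 to 0.875 m from the base axis. Payload 12.5 kg.
Tool frame: the origin (TCP) lies at the very end of the fingers, on their centre line; the grasp point (between the pads) lies 19 mm behind it; x points along the fingers, y is the direction in which the jaws open and shut, and the axes are right-handed (so a half turn about x gives the same grasp; the last joint's range is limited). The gripper opens to 85 mm and grips with 20 to 120 N. Pads are 22 mm wide; open, the fingers measure 114 mm over their backs; the gripper's body (76 mm by 85 mm) begins 54 mm behind the grasp point. The pads swing forward as they close: fully open they stand 13 mm farther back than shut.
Start: joints at [1.149, 0.351, 1.652, -0, 1.139, -0.085], TCP at [0.182, 0.519, 0.231] pointing down, gripper open.
Joint ranges: [-2.75, 2.75], [-0.79, 2.1], [0.01, 2.65], [-1.57, 4.71], [0.07, 3.14], [-2.87, 2.87]. Speed limits (rad/s): [2.22, 2.22, 2.79, 3.14, 3.14, 3.14].

### API

Orientations are given as a 3x3 rotation matrix whose columns are the frame's x, y, z axes.
In Python, from bench import manip gives the robot as it stands. Calls block until the motion is done:
- manip.move_ptp(position, orientation): joint-space move of the TCP to a pose.
- manip.move_l(position, attitude=None, max_speed=0.15): straight line of the TCP; attitude=None keeps the orientation; max_speed is the mean speed in m/s.
- manip.move_j(angles): joint-space move.
- manip.set_gripper(opening, effort=None): opening from 0.0 (shut) to 1.0 (fully open); effort is the grip in N (None keeps the last); returns when the fingers have stopped.
- manip.dwell(seconds).
- manip.inverse_kinematics(position, orientation): joint angles nearest the present ones, or None.
- manip.grab_frame(name): name is "side" or "top" or "wrist"; returns (picture, depth): 420x560x3 uint8, red, green, blue; 420x560 float32, m along the optical axis (not along the pixel's ray), 0 where there is no reading.
- manip.get_calibration(name): a dict with "camera_matrix" (3x3 intrinsics, pixels), "R" (3x3) and "t" (3): a world point X has camera coordinates R X + t. Camera axes: x right, y down, z forward; pixel columns grow to the right and rows downward; lengths in m; the calibration is good to about 2 mm. A picture is of the moment at which its call begins: read the wrist's pose just before it. get_calibration takes no time and is no camera call; for the wrist camera it gives the pose at the moment of the call.
A pose or a line that the arm cannot do raises manip.Unreachable and nothing moves.
- manip.sign_off(): hands the job in, once; it reports no verdict.
Trained networks look in the newest picture that a camera, given by its name, has taken for a name from the list of things; names that differ only in an ending like _2 or _b are one class to them, and where a whole thing is asked for, a point or a joint stands for the part that bears it (a point fixed in the world has none). Each returns a list of dicts, best first, with "confidence" (0 to 1); they miss things now and then, are a little off and sometimes report something else, mostly with a low value. They report only what shows in the picture. A call takes as long as a camera call. They do not tell look-alikes from the thing itself.
- manip.look_for(camera, name): "at" ([x, y, z] in m, in world coordinates, good to about 4 mm: the middle of the surface that is visible of it).
Readings, each from a call of its own:
- manip.current_time(): time.
- manip.current_qpos(): joint angles.
- manip.current_joint_vel(): joint speeds.
- manip.current_joint_torque(): joint torques, N m.
- manip.current_ee_pos(): TCP position.
- manip.current_tcp_rot(): TCP orientation.
- manip.current_force(): force on the tool from outside, world axes, zero at the start.
- manip.current_ft_torque(): the same for the moment, N m.
- manip.current_grip_width(): opening from 0.0 (shut) to 1.0 (fully open).
Only numpy, scipy, OpenCV 4.12 (cv2) and the standard library are available. Lean on these libraries where they do the work, as an engineer would, in place of code of your own. Each camera call takes 0.05 s, during which the arm holds its last target.

### The job

Take the headset hanger out of its wooden parking block and fit it to the grey desk socket box: feel gently for the slot in the box's aluminium plate, push the T-foot through it against the spring, turn the hanger a quarter turn and let it rise until it is locked, standing upright with its arms across the slot. Let go of it, and leave the mug, screwdriver and microphone where they are.

Things in the scene. Friction and masses are not known exactly. Their poses are not given: they have to be found in the camera images.
- hanger_mid (a point): Middle of the bare-metal headset hanger's grip block (14 mm thick in x, 36 in y, 36 tall), 50 mm above the underside of its T-foot, on its upright axis. z up; y runs along its arms and also along its foot. Grip across x. About 0.16 kg. Two arms along y, 14 thick, 100 tip to tip, tips rise 26 above this point. Starts upright in the parking block; a half turn makes no difference.
- hanger: The loose hanger, origin at the underside of its T-foot, 50 mm below its middle; same axes. Heights in mm above the origin: foot bar 30 long (y) x 8 wide (x), 0-8; round shank 8 thick, 8-20; round flange 34 across, 20-25; neck 12 thick, 25-32; grip block 32-68.
- block: Fixed light-wood parking block 70 x 70 mm, 30 tall; origin at the centre of its underside. The hanger's foot hangs in its 36 (y) x 20 (x) mm hole with up to 6 mm play, flange resting on the block's top.
- socket_top (a point): Middle of the socket box at the height of the upper face of its aluminium plate, 64 mm above the desk. The plate (80 x 60, 4 thick) is clamped up to 9 mm off this point, either way along x only: this offset is not given, feel or look for it. Slot centred on the plate, 35 long (y) x 10.5 wide (x), sharp-edged. Rubber-mounted, it sinks 1 mm per 5 N; over 30 N damages it.
- socket_box: The fixed grey socket box, 128 mm along x, 110 along y; origin at the centre of its underside, 64 below the plate's face. Under the plate, guides 5 mm deep leave a cross-shaped opening: the foot can turn only with its underside more than 17 mm below the plate's face; the flange meets the plate at 20. Turn a quarter, either way.
- lock_point (a point): 12 mm below the plate's face, middle of the box. Level of the foot's underside when locked: turned (hanger y along box x) and let rise, the foot goes up 5 mm into the cross recess (13 wide) and the spring holds it. The spring pad meets the foot 11 mm below the face, pushing up 6 N, 10 N at 20 mm. Let go unturned, the hanger is pushed back up.
- mug: White mug, 80 mm across, 95 tall, origin at the centre of its base. Bystander.
- screwdriver: Screwdriver lying on the desk, black handle. Bystander.
- microphone: Black hand microphone lying on the desk, 55 x 75 x 26 mm, origin under its centre. Bystander.
There are look-alikes about, which are no part of the job. What is meant by the hanger is not purple or turquoise, and is the smaller of those in its own colour.

How it is judged:
On the way, in this order (a step that is already met when the one before it is completed fails the run):
1. the T-foot is in the slot, in line with it (z of hanger_mid in the frame of socket_top below 0.0415 m and horizontal distance between hanger_mid and socket_top below 0.016 m and angle between the y axis of hanger and the y axis of socket_box, either way round below 0.25 rad), for 0.05 s.
2. the foot, pushed through under the plate, is turned across the slot (z of hanger_mid in the frame of socket_top below 0.0395 m and horizontal distance between hanger_mid and socket_top below 0.016 m and angle between the y axis of hanger and the x axis of socket_box, either way round below 0.3 rad), for 0.05 s.
At the end, for the whole second after the job is handed in: The hanger is locked in the box: its centre 36.2 to 39.8 mm above the plate's face (foot up in the cross recess) and within 15 mm sideways of the box's middle, its arms within 0.22 rad of square to the slot, upright within 0.1 rad, released and at rest (z of hanger_mid in the frame of socket_top between 0.0362 and 0.0398 m and horizontal distance between hanger_mid and socket_top below 0.015 m and angle between the y axis of hanger and the x axis of socket_box, either way round below 0.22 rad and angle between hanger's own z axis and vertical below 0.1 rad and linear speed of hanger below 0.02 m/s and angular speed of hanger below 0.2 rad/s); the robot touches nothing.
It fails at once if the hanger is pressed on the socket box with more than 30 N (contact force between hanger and socket_box above 30 N).
It fails at once if the mug, screwdriver or microphone is disturbed by more than 20 mm (distance of any of mug, screwdriver, microphone from where it was at the start of the episode above 0.02 m).
It also fails if it takes over 67 s, if anything falls off the work surface, if the arm or the gripper's body presses on something with over 40 N, if the wrist force passes 120 N, or if a joint passes its speed limit or range.

## Working session

There is one attempt and no reset: what is moved stays moved. The work goes in short steps, each a Python script; the robot and the scene stay as the last script left them, time stands still between calls to the robot, and variables do not carry over. Pictures are saved under pics/ and viewed, and the job is handed in when it is done.

```bash
ls; mkdir -p pics
cat > h.py <<'E'
import numpy as np, cv2
from bench import manip as m
def snap(cam,fn,crop=None,scale=1):
    p,d=m.grab_frame(cam)
    q=p[:,:,::-1]
    if crop: 
        a,b,c,e=crop; q=q[b:e,a:c]
    if scale!=1: q=cv2.resize(q,None,fx=scale,fy=scale,interpolation=cv2.INTER_CUBIC)
    cv2.imwrite('pics/'+fn,q); return p,d
def cal(cam):
    c=m.get_calibration(cam); return np.array(c['camera_matrix']),np.array(c['R']),np.array(c['t'])
def unproj(K,R,t,u,v,z):
    pc=np.array([(u-K[0,2])/K[0,0]*z,(v-K[1,2])/K[1,1]*z,z]); return R.T@(pc-t)
def proj(K,R,t,X):
    p=K@(R@np.array(X)+t); return p[:2]/p[2]
def down(th):
    # tool x down, tool y at angle th in the plane
    x=np.array([0,0,-1.]); y=np.array([np.cos(th),np.sin(th),0]); return np.column_stack([x,y,np.cross(x,y)])
E
python3 - <<'E'
from h import *
for c in ('side','top','wrist'):
    p,d=snap(c,c+'0.png')
    np.savez('pics/'+c+'0.npz',p=p,d=d,**dict(zip('KRt',cal(c))))
    for n in ('hanger','block','socket_box','mug','screwdriver','microphone'):
        print(c,n,[(np.round(r['at'],3).tolist(),round(r['confidence'],2),proj(*cal(c),r['at']).round().tolist()) for r in m.look_for(c,n)])
print(m.current_time(),m.current_tcp_rot().round(2),m.current_force())
E
```

```text
pics
side hanger [([0.491, -0.18, 0.081], 0.94, [269.0, 264.0]), ([0.428, -0.309, 0.063], 0.78, [243.0, 332.0]), ([0.333, -0.18, 0.094], 0.73, [183.0, 268.0]), ([0.628, -0.093, 0.082], 0.64, [328.0, 227.0])]
side block [([0.484, -0.187, 0.032], 0.86, [266.0, 285.0]), ([0.491, -0.181, 0.082], 0.48, [269.0, 265.0]), ([0.514, 0.145, 0.054], 0.41, [260.0, 181.0])]
side socket_box [([0.518, 0.146, 0.058], 0.94, [262.0, 179.0])]
side mug [([0.731, 0.074, 0.062], 0.93, [350.0, 187.0])]
side screwdriver [([0.726, 0.26, 0.019], 0.47, [328.0, 164.0]), ([0.732, 0.071, 0.062], 0.31, [351.0, 188.0])]
side microphone [([0.695, -0.248, 0.022], 0.66, [381.0, 300.0])]
top hanger [([0.483, -0.174, 0.076], 0.92, [357.0, 244.0]), ([0.432, -0.299, 0.067], 0.91, [411.0, 266.0]), ([0.328, -0.163, 0.094], 0.76, [357.0, 313.0]), ([0.624, -0.079, 0.088], 0.74, [315.0, 185.0])]
top block []
top socket_box [([0.518, 0.18, 0.058], 0.84, [206.0, 233.0]), ([0.485, -0.171, 0.079], 0.3, [356.0, 243.0])]
top mug [([0.748, 0.097, 0.046], 0.87, [241.0, 141.0])]
top screwdriver [([0.746, 0.256, 0.021], 0.63, [179.0, 146.0])]
top microphone [([0.696, -0.234, 0.028], 0.94, [374.0, 161.0]), ([0.479, -0.168, 0.027], 0.73, [352.0, 248.0])]
wrist hanger []
wrist block []
wrist socket_box []
wrist mug []
wrist screwdriver []
wrist microphone []
1.05 [[ 0.    0.33  0.94]
 [ 0.    0.94 -0.33]
 [-1.    0.   -0.  ]] [ 0.00624162 -0.19130883 -0.66101023]
```

View pics/side0.png

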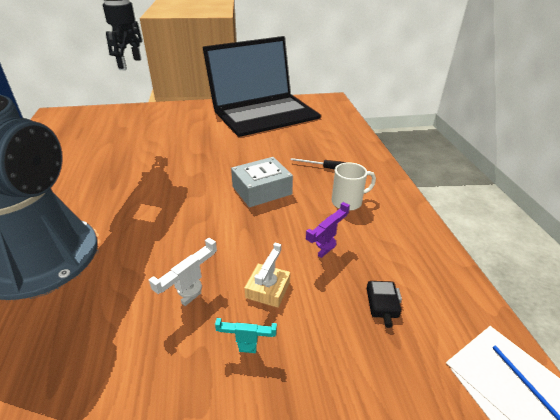

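View pics/top0.png

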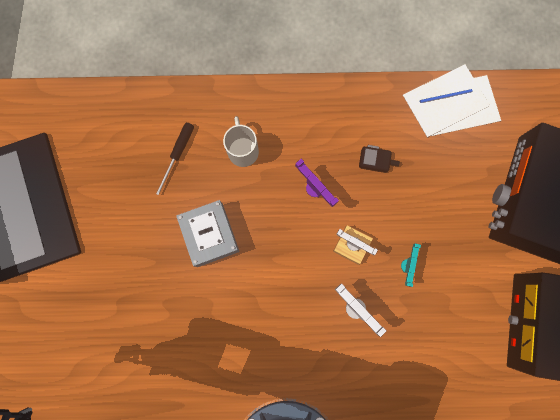

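Run:
```python
import numpy as np,cv2
a=np.load('pics/side0.npz')['p'][:,:,::-1]; b=np.load('pics/top0.npz')['p'][:,:,::-1]
x=cv2.resize(a[190:370,150:370],(0,0),fx=1.8,fy=1.8,interpolation=2); y=cv2.resize(b[160:340,290:470],(0,0),fx=1.8,fy=1.8,interpolation=2)
cv2.imwrite('pics/crop0.png',np.hstack([x,y]))
```

```text
(no output)
```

View pics/crop0.png

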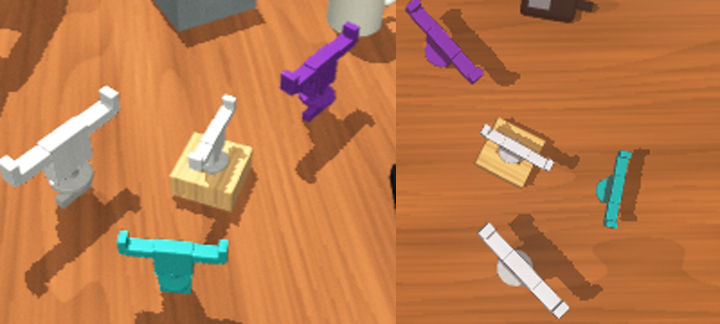

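Run:
```python
from h import *
D=np.load('pics/top0.npz'); p,d,K,R,t=[D[k] for k in 'pdKRt']
v,u=np.mgrid[:420,:560]
pc=np.stack([(u-K[0,2])/K[0,0]*d,(v-K[1,2])/K[1,1]*d,d],-1); W=(pc-t)@R
np.save('pics/topW.npy',W)
print('cam top',-R.T@t, K[0,0])
Kw,Rw,tw=cal('wrist'); T=m.current_tcp_rot(); P=m.current_ee_pos()
print('wrist cam in tool', T.T@(-Rw.T@tw-P), 'cam z in tool',T.T@Rw[2],'cam x in tool',T.T@Rw[0],Kw[0,0])
# hanger arm
s=W[215:270,325:390].reshape(-1,3); a=s[s[:,2]>0.085]; print(len(a),a[:,2].max(),a[:,2].min())
r=cv2.minAreaRect((a[:,:2]*1000).astype(np.float32)); print('hanger rect',r, np.median(a[:,2]))
b=s[(s[:,2]>0.02)&(s[:,2]<0.045)]; print('block',cv2.minAreaRect((b[:,:2]*1000).astype(np.float32)),np.median(b[:,2]))
s=W[190:275,165:250].reshape(-1,3); c=s[(s[:,2]>0.045)&(s[:,2]<.08)]; print('box',cv2.minAreaRect((c[:,:2]*1000).astype(np.float32)),np.median(c[:,2]),np.percentile(c[:,2],[5,95]))
```

```text
cam top [ 0.38604316 -0.00133623  1.15647044] 464.71156570186923
wrist cam in tool [-0.14151746  0.00064581 -0.0776847 ] cam z in tool [9.53457819e-01 4.32541663e-04 3.01526118e-01] cam x in tool [-2.70557967e-04  9.99999796e-01 -5.78974606e-04] 343.8051300142128
40 1.1564704364017055 0.08502268383943647
hanger rect ((463.2056884765625, -96.64592742919922), (80.26136779785156, 231.7543182373047), 19.89150047302246) 0.08768865466740706
block ((487.9618225097656, -172.13955688476562), (70.41193389892578, 70.4198989868164), 61.358154296875) 0.029652164115371086
box ((520.5739135742188, 180.46705627441406), (129.01571655273438, 110.47684478759766), 19.3648681640625) 0.060749347324498944 [0.05629408 0.06597673]
```

Run:
```python
from h import *
W=np.load('pics/topW.npy')
s=W[215:270,325:390].reshape(-1,3); a=s[(s[:,2]>0.055)&(s[:,2]<.11)]
r=cv2.minAreaRect((a[:,:2]*1000).astype(np.float32)); print('hanger rect',r)
bx=np.deg2rad(19.4); C=np.array([.5206,.1805])
for k in (bx,bx+np.pi,bx+np.pi/2,bx-np.pi/2):
    q=m.inverse_kinematics([*C,.1],down(k)); print(np.rad2deg(k).round(),None if q is None else np.round(q,2))
for k in np.deg2rad([-30,-25,150]):
    q=m.inverse_kinematics([.485,-.17,.1],down(k)); print(np.rad2deg(k).round(),None if q is None else np.round(q,2))
m.move_ptp([*C,.165],down(bx))
P=snap('wrist','w1.png'); np.savez('pics/w1.npz',p=P[0],d=P[1],**dict(zip('KRt',cal('wrist'))))
print(m.current_time(),m.current_ee_pos(),m.current_qpos())
```

```text
hanger rect ((489.3083190917969, -172.66822814941406), (99.73894500732422, 15.303908348083496), 59.776100158691406)
19.0 [ 0.25  0.52  1.76 -0.    0.86 -0.09]
199.0 None
109.0 [ 0.25  0.52  1.76 -0.    0.86 -1.66]
-71.0 [ 0.25  0.52  1.76 -0.    0.86  1.48]
-30.0 [-0.43  0.47  1.85 -0.    0.82  0.1 ]
-25.0 [-0.43  0.47  1.85 -0.    0.82  0.01]
150.0 None
2.8583 [0.52036088 0.18137149 0.16516794] [ 2.50840608e-01  4.30143346e-01  1.71361548e+00  1.44618106e-04
  9.97560062e-01 -8.93294938e-02]
```

View pics/w1.png

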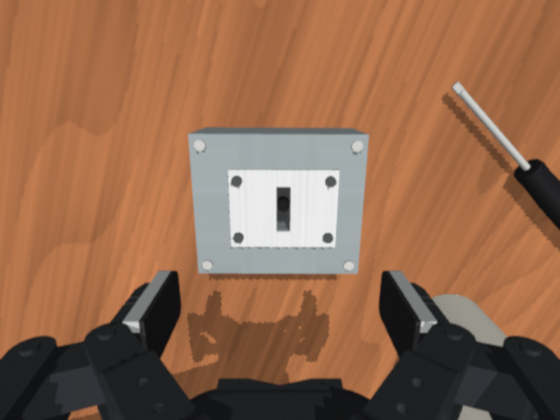

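Run:
```python
from h import *
D=np.load('pics/w1.npz'); p,d,K,R,t=[D[k] for k in 'pdKRt']
c=-R.T@t
def ray(u,v,z):
    r=R.T@np.array([(u-K[0,2])/K[0,0],(v-K[1,2])/K[1,1],1]); return (c+r*(z-c[2])/r[2])
g=p.astype(int)
sub=(slice(178,242),slice(265,303))
def rect(mask,off,z):
    n,l,st,ce=cv2.connectedComponentsWithStats(mask.astype(np.uint8)); i=1+np.argmax(st[1:,4])
    v,u=np.where(l==i); v=v+off[0];u=u+off[1]
    # pixel edges
    pts=np.array([ray(uu+a,vv+b,z)[:2] for uu,vv in zip(u,v) for a in(-.5,.5) for b in(-.5,.5)])
    return (u.min(),u.max(),v.min(),v.max()),cv2.minAreaRect((pts*1000).astype(np.float32))
gr=g.sum(2)
print('slot',rect(gr[sub]<360,(178,265),.064))
w=(g[155:260,215:350].min(2)>222)
print('plate',rect(w,(155,215),.064))
v,u=np.mgrid[:420,:560]
pc=np.stack([(u-K[0,2])/K[0,0]*d,(v-K[1,2])/K[1,1]*d,d],-1); Wd=(pc-t)@R
for z in((205,250),(150,300),(200,215)): print(z,Wd[z])
s=Wd[100:290,170:390].reshape(-1,3); b=s[(s[:,2]>.055)&(s[:,2]<.07)]
print('box depth',cv2.minAreaRect((b[:,:2]*1000).astype(np.float32)),np.percentile(b[:,2],[5,50,95]))
b=s[(s[:,2]>.055)&(s[:,2]<.0625)]
sc=Wd[178:242,265:303].reshape(-1,3); sc=sc[(sc[:,2]<.056)&(sc[:,2]>0.02)]; print('slot depth',cv2.minAreaRect((sc[:,:2]*1000).astype(np.float32)),np.percentile(sc[:,2],[5,50,95]))
```

```text
slot ((np.int64(277), np.int64(289), np.int64(188), np.int64(229)), ((522.6356811523438, 182.87344360351562), (9.753523826599121, 32.727413177490234), 20.025907516479492))
plate ((np.int64(229), np.int64(338), np.int64(171), np.int64(246)), ((522.8497314453125, 182.4229736328125), (79.77611541748047, 59.13802719116211), 19.193161010742188))
(205, 250) [0.49872503 0.17736273 0.06325736]
(150, 300) [0.519762   0.22729873 0.05956838]
(200, 215) [0.47276246 0.1706468  0.05806803]
box depth ((519.5431518554688, 180.20570373535156), (128.5929718017578, 111.1834945678711), 19.42725372314453) [0.05802094 0.05944146 0.06367095]
slot depth ((526.4146728515625, 173.43426513671875), (11.895997047424316, 31.22408676147461), 17.525054931640625) [0.0203178  0.0225464  0.05245474]
```

Run:
```python
from h import *
th=np.deg2rad(-30.2)
m.move_ptp([.489,-.173,.19],down(th))
P=snap('wrist','w2.png'); np.savez('pics/w2.npz',p=P[0],d=P[1],**dict(zip('KRt',cal('wrist'))))
p,d=P;K,R,t=cal('wrist')
v,u=np.mgrid[:420,:560]
pc=np.stack([(u-K[0,2])/K[0,0]*d,(v-K[1,2])/K[1,1]*d,d],-1); W=(pc-t)@R
ok=(np.hypot(W[...,0]-.489,W[...,1]+.173)<.06)
for lo,hi in((.06,.12),(.088,.12),(.025,.032)):
    s=W[ok&(W[...,2]>lo)&(W[...,2]<hi)]
    print(lo,hi,len(s),cv2.minAreaRect((s[:,:2]*1000).astype(np.float32)),np.percentile(s[:,2],[5,50,95]), s.mean(0))
print(m.current_time(),m.current_ee_pos(),[ (r['at'],r['confidence']) for r in m.look_for('wrist','hanger')], m.look_for('wrist','hanger_mid')[:1])
```

```text
0.06 0.12 2299 ((488.4622497558594, -172.45352172851562), (99.9654541015625, 13.9153413772583), 59.83770751953125) [0.07410162 0.07627222 0.08527909] [ 0.48910919 -0.17097732  0.07748162]Traceback (most recent call last):
  File "<stdin>", line 11, in <module>
    return _quantile_unchecked(
        a, q, axis, out, overwrite_input, method, keepdims, weights)
    return _ureduce(a,
                    func=_quantile_ureduce_func,
    ...<5 lines>...
                    overwrite_input=overwrite_input,
                    method=method)
    r = func(a, **kwargs)
    result = _quantile(arr,
                       quantiles=q,
    ...<2 lines>...
                       out=out,
                       weights=wgt)
    slices_having_nans = np.isnan(arr[-1, ...])
                                  ~~~^^^^^^^^^
IndexError: index -1 is out of bounds for axis 0 with size 0
```

View pics/w2.png

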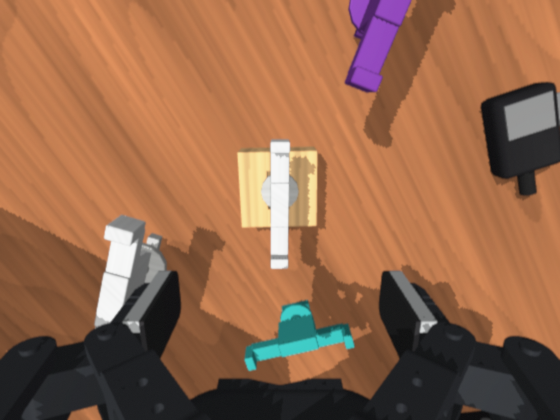

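Run:
```python
from h import *
th=np.deg2rad(-30.16)
m.move_l([.4885,-.1725,.10],down(th),max_speed=.2)
m.move_l([.4885,-.1725,.0425],max_speed=.12)
print('F',m.current_force())
m.set_gripper(0.0,80); print(m.current_grip_width(),m.current_force(),m.current_ee_pos())
m.move_l([.4885,-.1725,.13],max_speed=.12)
print(m.current_grip_width(),m.current_force(),m.current_time())
P=snap('wrist','w3.png'); np.savez('pics/w3.npz',p=P[0],d=P[1],tcp=m.current_ee_pos(),T=m.current_tcp_rot(),**dict(zip('KRt',cal('wrist'))))
p,d=P;K,R,t=cal('wrist');T=m.current_tcp_rot();E=m.current_ee_pos()
v,u=np.mgrid[:420,:560]
pc=np.stack([(u-K[0,2])/K[0,0]*d,(v-K[1,2])/K[1,1]*d,d],-1); W=((pc-t)@R-E)@T
s=W[(abs(W[...,1])<.03)&(W[...,0]>-.06)&(W[...,0]<-.025)&(abs(W[...,2])<.07)&(d>.05)]
print(len(s),s.min(0),s.max(0),cv2.minAreaRect((s[:,1:]*1000).astype(np.float32)))
snap('side','s3.png',(190,150,350,310),4)
```

```text
F [-0.87045956  0.2683821  -0.82327092]
0.14849550748734555 [-1.17455615  1.13214893  5.0472567 ] [ 0.48852157 -0.1725061   0.04276679]
0.14989747916086948 [-0.00273679  0.02639628 -2.02639398] 7.0
15695 [-0.05994295 -0.02999568 -0.05032344] [-0.02500812  0.02999945  0.03101709] ((-4.433952331542969, -7.736537933349609), (72.89997863769531, 64.21015930175781), 56.25580978393555)
```

View pics/w3.png

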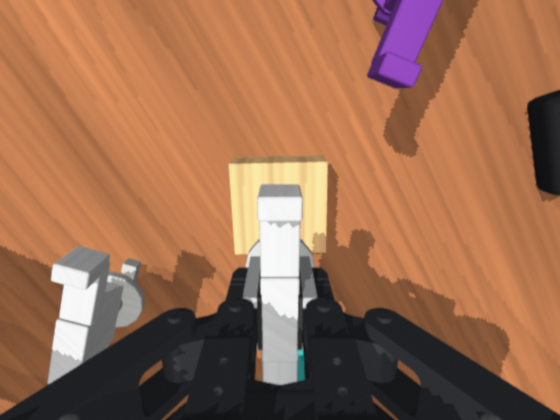

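View pics/s3.png

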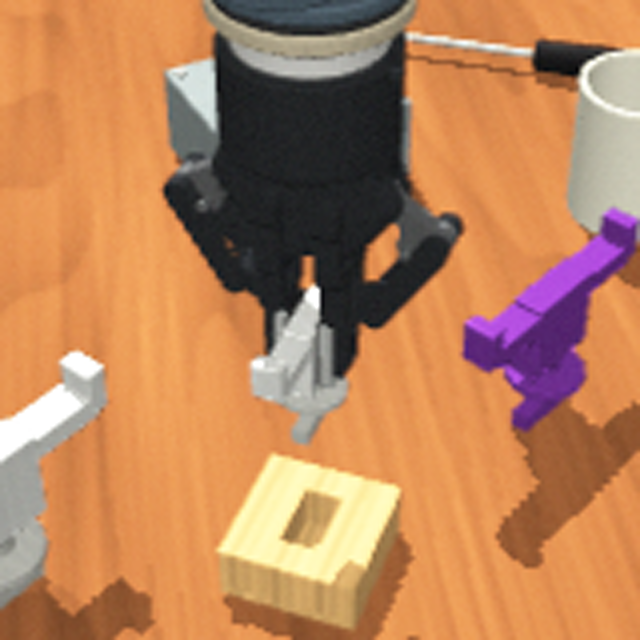

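Run:
```python
from h import *
D=np.load('pics/w3.npz'); p,d,K,R,t,T,E=[D[k] for k in ('p','d','K','R','t','T','tcp')]
v,u=np.mgrid[:420,:560]
pc=np.stack([(u-K[0,2])/K[0,0]*d,(v-K[1,2])/K[1,1]*d,d],-1); W=((pc-t)@R-E)@T
for vv in range(180,395,6): print(vv,(W[vv,280]*1000).round(1),p[vv,280], end=' | ')
print()
for vv in (205,250,300,320): 
    row=W[vv,250:312]; ok=(row[:,0]<-.02); print(vv,(row[ok][[0,-1]]*1000).round(1))
```

```text
180 [100.   -0.2 -22.5] [248 220 153] | 186 [-28.   -0.4 -49.8] [147 147 147] | 192 [-35.3  -0.4 -49.6] [148 149 148] | 198 [-41.7  -0.4 -49.4] [235 235 235] | 204 [-42.1  -0.4 -47.6] [246 247 246] | 210 [-43.1  -0.4 -46.1] [246 247 247] | 216 [-42.6  -0.4 -44. ] [246 247 246] | 222 [-32.8  -0.3 -38.5] [185 186 186] | 228 [-33.   -0.3 -36.4] [240 240 240] | 234 [-32.4  -0.3 -34. ] [246 246 246] | 240 [-31.8  -0.3 -31.6] [246 246 246] | 246 [-32.4  -0.3 -29.6] [246 246 246] | 252 [-32.8  -0.3 -27.5] [246 247 246] | 258 [-32.9  -0.3 -25.3] [246 247 246] | 264 [-32.4  -0.3 -22.7] [247 247 247] | 270 [-31.2  -0.3 -19.7] [247 247 247] | 276 [-32.2  -0.3 -17.9] [213 214 213] | 282 [-34.4  -0.3 -16.7] [247 247 247] | 288 [-33.8  -0.3 -14. ] [245 246 245] | 294 [-33.6  -0.3 -11.4] [248 248 248] | 300 [-34.7  -0.3  -9.7] [248 248 248] | 306 [-33.9  -0.3  -6.7] [245 246 245] | 312 [-33.6  -0.3  -4. ] [246 246 246] | 318 [-34.   -0.3  -1.7] [181 182 182] | 324 [-34.2  -0.3   0.7] [185 187 186] | 330 [-34.7  -0.3   3. ] [183 184 184] | 336 [-33.9  -0.3   6.2] [185 185 185] | 342 [-34.   -0.3   8.8] [190 191 190] | 348 [-33.4  -0.3  12. ] [186 187 187] | 354 [-34.7  -0.3  13.6] [188 189 189] | 360 [-34.1  -0.3  16.9] [181 183 182] | 366 [-32.6  -0.3  21.1] [183 184 183] | 372 [-32.8  -0.3  23.7] [183 183 183] | 378 [-32.1  -0.3  27.3] [183 184 184] | 384 [-31.9  -0.3  30.6] [138 139 139] | 390 [-75.5  -0.3 -10.8] [24 25 26] | 
205 [[-41.3  -7.4 -47.1]
 [-42.1   6.3 -47.3]]
250 [[-32.1  -7.3 -27.9]
 [-32.4   6.2 -28.1]]
300 [[-36.1 -10.9 -10.5]
 [-38.7  10.3 -12.2]]
320 [[-49.9  -9.7 -12.2]
 [-50.4   9.3 -12.6]]
```

```bash
cat > feel.py <<'E'
from h import *
YAW=np.deg2rad(19.3); bx=np.array([np.cos(YAW),np.sin(YAW)]); by=np.array([-bx[1],bx[0]])
S0=np.array([.5232,.1828])
def at(dx,dy,z): return [*(S0+dx*bx+dy*by),z]
E
python3 - <<'E'
from feel import *
m.move_ptp(at(0,0,.15),down(YAW))
m.move_l(at(0,0,.106),max_speed=.1)
m.dwell(.3)
f0=m.current_force().copy(); print('f0',f0.round(2),m.current_time())
snap('side','s4.png',(200,110,340,215),4)
for z in np.arange(.100,.0925,-.001):
    m.move_l(at(0,0,z),max_speed=.02); m.dwell(.05)
    f=m.current_force()-f0; print(round(z,4),m.current_ee_pos().round(4)[2],f.round(2), m.current_ft_torque().round(2))
    if abs(f[2])>6: break
print(m.current_time())
E
```

```text
f0 [ 1.06 -0.04 -1.71] 9.3333
0.1 0.1 [-0.68  0.27  0.89] [ 0.02 -0.01  0.02]
0.099 0.099 [-1.16  0.27  0.94] [ 0.05 -0.01  0.03]
0.098 0.098 [-1.    0.47  0.68] [-0.04  0.01 -0.02]
0.097 0.097 [-1.16 -1.11  0.57] [-0.    0.02 -0.04]
0.096 0.096 [-1.28 -0.69 -0.21] [ 0.07 -0.04 -0.  ]
0.095 0.095 [-0.68 -0.22  0.3 ] [-0.04  0.05 -0.06]
0.094 0.094 [-1.94  0.73  0.83] [-0.   -0.01 -0.02]
0.093 0.093 [-0.94 -0.24  1.28] [-0.01 -0.03 -0.03]
11.9833
```

View pics/s4.png

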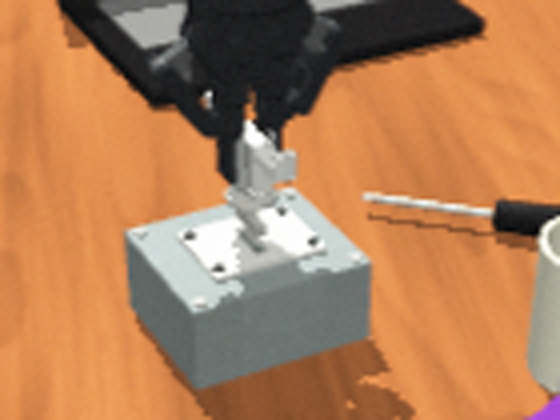

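Run:
```python
from feel import *
f0=np.array([0.3,0,-1.2])
for z in list(np.arange(.092,.079,-.001))+[.0785,.078]:
    m.move_l(at(0,0,z),max_speed=.03); m.dwell(.05)
    f=m.current_force()-f0; print(round(z,4),f.round(1), m.current_ft_torque().round(2))
    if abs(f[2])>14 or np.hypot(*f[:2])>8: print('STOP');break
print(m.current_time(),m.current_ee_pos().round(4),m.current_grip_width())
snap('side','s5.png',(200,110,340,215),4)
```

```text
0.092 [-0.6 -0.2 -0.5] [ 0.04 -0.03 -0.06]
0.091 [-0.7  0.1 -0.8] [ 0.01 -0.   -0.04]
0.09 [ 0.5 -0.2  0.5] [ 0.   -0.01  0.03]
0.089 [0.3 0.3 0.2] [ 0.04  0.03 -0.01]
0.088 [-0.6 -0.1  0.3] [ 0.    0.02 -0.  ]
0.087 [ 0.2  0.3 -0.5] [-0.04 -0.03 -0.  ]
0.086 [-0.7 -0.1 -0.1] [-0.04 -0.01  0.01]
0.085 [-1.1 -0.5  6. ] [-0.13  0.28 -0.01]
0.084 [-1.6  0.3  6.3] [-0.1   0.33 -0.02]
0.083 [-1.3 -0.8  7. ] [-0.08  0.35  0.04]
0.082 [-2.4  0.1  7.4] [-0.05  0.36 -0.04]
0.081 [-1.4 -1.2  8. ] [-0.12  0.39 -0.03]
0.08 [-2.2 -0.2  8.8] [-0.14  0.41 -0.02]
0.0785 [-2.  -0.2  9.7] [-0.12  0.51  0.03]
0.078 [-3.3 -0.2  8.4] [-0.15  0.48  0.01]
16.4833 [0.5234 0.1829 0.0784] 0.15084782294542023
```

View pics/s5.png

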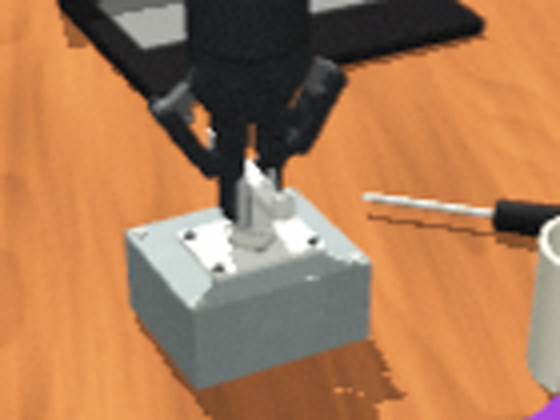

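Run:
```python
from feel import *
f0=np.array([0.3,0,-1.2])
m.move_l(at(0,0,.0777),max_speed=.03); m.dwell(.05)
print('start',m.current_ee_pos().round(4),(m.current_force()-f0).round(1))
for a in range(10,91,10):
    m.move_l(at(0,0,.0777),down(YAW-np.deg2rad(a)),max_speed=.05); m.dwell(.05)
    f=m.current_force()-f0; tq=m.current_ft_torque(); print(a,m.current_ee_pos().round(4),f.round(1),tq.round(2))
    if abs(f[2])>18 or np.hypot(*f[:2])>10 or abs(tq[2])>.5: print('STOP');break
T=m.current_tcp_rot(); print(np.rad2deg(np.arctan2(T[1,1],T[0,1])),m.current_time(),m.current_grip_width())
snap('side','s6.png',(200,110,340,215),4)
```

```text
start [0.5234 0.1829 0.0781] [-2.6 -0.8  9.9]
10 [0.5238 0.1829 0.0783] [-2.3 -0.3  8.9] [-0.12  0.21  0.01]
20 [0.524  0.1829 0.0784] [-0.6 -1.   9.9] [-0.09  0.07  0.05]
30 [0.5242 0.183  0.0785] [0.5 0.3 8.8] [-0.16 -0.03 -0.  ]
40 [0.5242 0.183  0.0785] [ 0.1 -0.6  9.1] [-0.12 -0.11  0.01]
50 [0.5243 0.183  0.0785] [ 0.4 -0.7  8.5] [-0.16 -0.11  0.03]
60 [0.5243 0.183  0.0785] [-0.1 -0.2  9.4] [-0.1  -0.09  0.01]
70 [0.5243 0.183  0.0785] [ 0.8 -0.4  9.2] [-0.12 -0.12 -0.02]
80 [0.5243 0.183  0.0785] [0.6 0.1 9.3] [-0.09 -0.13 -0.01]
90 [0.5243 0.1829 0.0785] [ 0.2 -1.4  9.8] [-0.13 -0.22 -0.01]
-70.70736296067366 20.2083 0.1541719866875811
```

View pics/s6.png

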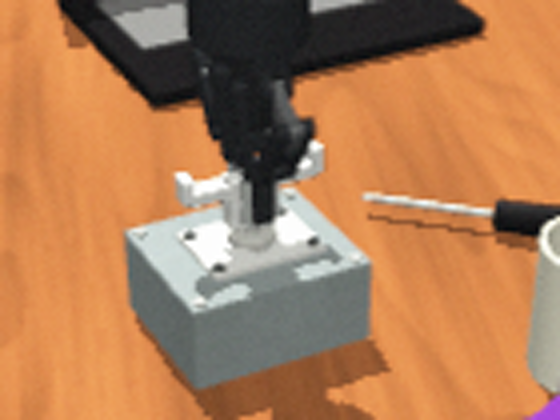

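Run:
```python
from feel import *
f0=np.array([0.3,0,-1.2])
for z in np.arange(.079,.0866,.0005):
    m.move_l(at(0,0,z),max_speed=.02); m.dwell(.05)
    f=m.current_force()-f0; tq=m.current_ft_torque(); print(round(z,4),m.current_ee_pos().round(4),f.round(1),tq.round(2))
    if f[2]<2 or np.hypot(*f[:2])>8: print('STOP');break
print(m.current_time())
K,R,t=cal('wrist');p,d=snap('wrist','w7.png');T=m.current_tcp_rot();E=m.current_ee_pos()
v,u=np.mgrid[:420,:560]
pc=np.stack([(u-K[0,2])/K[0,0]*d,(v-K[1,2])/K[1,1]*d,d],-1); W=((pc-t)@R-E)@T
for vv in range(186,390,12): print((W[vv,280]*1000).round(1),end='|')
```

```text
0.079 [0.5243 0.183  0.0798] [1.4 0.  8.7] [-0.09 -0.23  0.01]
0.0795 [0.5243 0.183  0.0802] [ 1.2 -0.4  7.6] [-0.17 -0.22 -0.01]
0.08 [0.5243 0.183  0.0807] [ 0.6 -0.1  8. ] [-0.12 -0.22 -0.  ]
0.0805 [0.5243 0.183  0.0812] [ 0.5 -0.7  7.9] [-0.09 -0.23  0.03]
0.081 [0.5243 0.183  0.0817] [ 1.2 -0.7  7.5] [-0.11 -0.25  0.03]
0.0815 [0.5243 0.183  0.0822] [0.7 0.1 7.2] [-0.08 -0.31  0.01]
0.082 [0.5243 0.183  0.0827] [ 1.3 -1.3  7.5] [-0.07 -0.28 -0.04]
0.0825 [0.5243 0.1829 0.0831] [ 0.6 -0.6  7.4] [-0.13 -0.25 -0.02]
0.083 [0.5242 0.183  0.0836] [1.4 0.1 5.8] [-0.1  -0.28  0.01]
0.0835 [0.5243 0.183  0.0841] [ 0.8 -0.   6.9] [-0.09 -0.42  0.03]
0.084 [0.5241 0.1829 0.0845] [ 4.  -0.5  6.3] [-0.04 -0.82 -0.01]
0.0845 [0.5237 0.1829 0.0847] [4.  0.8 4.9] [ 0.11 -0.91 -0.  ]
0.085 [0.5235 0.1829 0.0848] [ 6.   0.4 -0. ] [ 0.2  -1.27 -0.03]
STOP
24.1583
[-27.3  -0.6 -49.1]|[-42.1  -0.6 -49. ]|[-42.2  -0.6 -45.3]|[-31.6  -0.6 -37.6]|[-33.1  -0.6 -33.8]|[-32.6  -0.6 -29.1]|[-33.2  -0.6 -24.9]|[-31.9  -0.6 -19.6]|[-35.   -0.6 -16.5]|[-34.   -0.6 -11.2]|[-33.9  -0.6  -6.1]|[-34.4  -0.6  -1.4]|[-34.2  -0.6   3.9]|[-34.4  -0.6   9. ]|[-34.6  -0.6  14.3]|[-32.8  -0.6  21.5]|[-32.2  -0.6  27.8]|
```

View pics/w7.png

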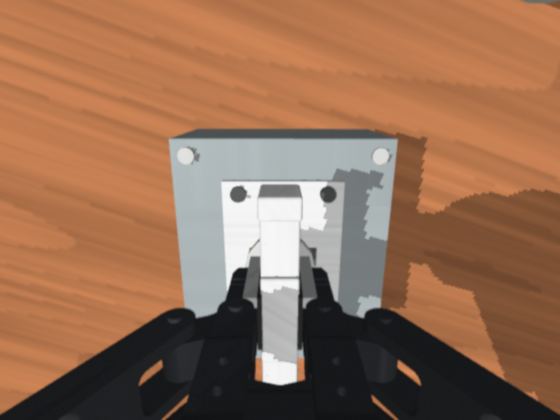

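Run:
```python
from feel import *
m.move_l(at(0,0,.0843),max_speed=.02); m.dwell(.1)
print(m.current_force().round(1),m.current_ft_torque().round(2))
m.set_gripper(0.6); m.dwell(.2)
print(m.current_force().round(1),m.current_ee_pos().round(4),m.current_grip_width())
p=m.current_ee_pos(); 
m.move_l([p[0],p[1],.165],max_speed=.1)
m.dwell(.2)
K,R,t=cal('wrist');p,d=snap('wrist','w8.png')
v,u=np.mgrid[:420,:560]
pc=np.stack([(u-K[0,2])/K[0,0]*d,(v-K[1,2])/K[1,1]*d,d],-1); W=(pc-t)@R
s=W[(np.hypot(W[...,0]-.522,W[...,1]-.182)<.06)&(W[...,2]>.095)&(W[...,2]<.14)&(v<330)&(u>200)&(u<360)]
r=cv2.minAreaRect((s[:,:2]*1000).astype(np.float32)); print(r)
q=(s[:,:2]-s[:,:2].mean(0))@bx
for lo in range(-50,50,10):
    k=(q*1000>=lo)&(q*1000<lo+10); print(lo,k.sum(),(np.median(s[k,2])*1000).round(1) if k.any() else '',end='|')
snap('side','s8.png',(190,90,350,210),4); print(m.current_time())
```

```text
[4.  0.7 5. ] [ 0.08 -0.86 -0.12]
[ 0.5 -0.6  0.2] [0.5231 0.1828 0.0842] 0.599515872715652
((522.3406372070312, 183.43638610839844), (100.38587951660156, 14.012471199035645), 19.341136932373047)
-50 517 123.8|-40 314 117.1|-30 304 117.0|-20 347 119.0|-10 375 119.0|0 387 119.0|10 419 118.3|20 409 117.0|30 338 117.0|40 488 126.8|26.4667
```

View pics/w8.png

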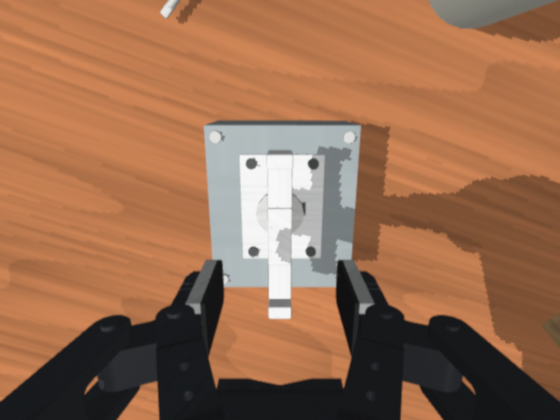

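View pics/s8.png

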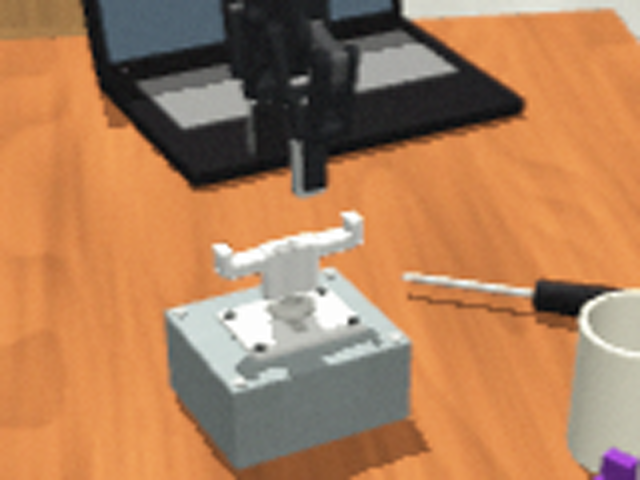

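Run:
```python
from h import *
print(m.current_force().round(2),m.current_joint_vel().round(3),m.current_time())
for n in ('mug','screwdriver','microphone'):pass
snap('top','t9.png')
for n in ('mug','screwdriver','microphone'): print(n,[np.round(r['at'],3) for r in m.look_for('top',n)[:1]])
print(m.sign_off())
```

```text
[-0.13 -0.24 -0.24] [ 0.001 -0.005 -0.001  0.001 -0.    -0.001] 26.4667
mug [array([0.511, 0.14 , 0.062])]
screwdriver [array([0.754, 0.251, 0.023])]
microphone [array([ 0.697, -0.234,  0.027])]
the job is handed in; nothing more can be done
None
```

The hanger is locked in the grey socket box, standing upright with its arms square to the slot. It is released, and I handed the job in at about 26.5 s; no verdict was reported.

- **Picking it up:** I took the smaller bare-metal hanger from the parking block and gripped it across its grip block. The larger metal one and the purple and turquoise ones were left alone.
- **Fitting it:** The T-foot entered the slot on the first try, with no clear contact force. The spring pad met the foot about 11 mm below the plate's face, as described. I pushed to about 18 mm deep, turned 90° with almost no resistance, and let it rise until it seated about 12 mm below. The vertical force I read never exceeded about 10 N.
- **Final check of the hanger:**
  - Yaw is 19.34°, against 19.3° for the box.
  - Both arms are at the same height, so it stands level.
  - Its centre is about 4 mm from the box's middle.
  - Its centre reads 37 mm above the plate's face. The wrist camera read about 1 mm low on the hanger earlier, so the true value is probably 38 mm.
- **Robot at hand-in:** The gripper was about 45 mm above the top of the hanger's arms. The force and joint speeds were near zero.
- **Bystanders:**
  - The network's microphone and screwdriver positions moved by under 10 mm, which is within its noise.
  - The last mug detection was wrong: it reported a point on the socket box. The arm never went near the mug, and the last side picture shows it standing upright. I did not measure its position again, and I saved the final top picture but did not view it.

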